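Loosen the left-hand wheel nut of a specimen grinder

ROBOT

A 6-joint arm with a two-finger parallel gripper is mounted at the origin on the work surface. World frame = base frame: x ahead of the robot, y to its left, z up, the work surface at z = 0. Lengths are in m, angles in rad, forces in N, time in s.
With the tool pointing down it reaches from about 0.275 to 0.825 m from the base axis. Payload 4.9 kg.
Tool frame: the origin (TCP) lies midway between the tips of the shut fingers; the grasp point (between the pads) lies 19 mm behind it (bot.grip_depth is the distance from the TCP to the grasp point, in m); z points along the fingers, y is the line along which they close (so a half turn about z gives the same grasp; the last joint's range is limited). The gripper opens to 85 mm and grips with 20 to 120 N. Pads are 22 mm wide; open, the fingers measure 114 mm over their backs; the gripper's body (76 mm by 85 mm) begins 54 mm behind the grasp point. The pads swing forward as they close: fully open they stand 13 mm farther back than shut.
Start: joints at [-0.134, 0.326, -0.193, 1.052, 0, 1.437], TCP at [0.55, 0, 0.231] pointing down, gripper open.
Joint ranges: [-2.65, 2.65], [-0.97, 1.79], [-1.3, 1.35], [-1.93, 2.1], [-1.47, 1.37], [-3.14, 3.14]. Speed limits (rad/s): [2.57, 2.57, 3.14, 3.14, 3.14, 3.14].

INTERFACE

Orientations are given as a unit quaternion [w, x, y, z].
In Python, from cell import bot gives the robot as it stands. Calls block until the motion is done:
- bot.move_pose(position, orientation): joint-space move of the TCP to a pose.
- bot.move_linear(position, speed=0.15, rotation=None, until_force=None): straight line of the TCP; rotation=None keeps the orientation; speed is the mean speed in m/s. With until_force (N) it stops when the force on the tool has changed by that much, and returns True; else False.
- bot.goto_joints(angles): joint-space move.
- bot.set_gripper(opening, grasp_force=None): opening from 0.0 (shut) to 1.0 (fully open); grasp_force is the grip in N (None keeps the last); returns when the fingers have stopped.
- bot.wait(seconds).
- bot.solve_ik(position, orientation): joint angles nearest the present ones, or None.
- bot.camera(name): name is "scene" or "side" or "wrist"; returns the picture (480x640x3 uint8, red, green, blue); there is no depth.
- bot.calibration(name): a dict with "mtx" (3x3 intrinsics, pixels), "extrinsics" (4x4, takes a point from world to camera coordinates); the wrist camera has in their place "hand_eye" (4x4, takes a point from camera to tool coordinates, whose origin is the TCP and whose axes are the flange's). Camera axes: x right, y down, z forward; pixel columns grow to the right and rows downward; lengths in m; the calibration is good to about 2 mm. A picture is of the moment at which its call begins: read the wrist's pose just before it. calibration takes no time and is no camera call.
A pose or a line that the arm cannot do raises bot.PlanningError and nothing moves.
- bot.close_job(): hands the job in; it is judged then, once.
Trained networks look in the newest picture that a camera, given by its name, has taken for a name from the list of things; names that differ only in an ending like _2 or _b are one class to them, and where a whole thing is asked for, a point or a joint stands for the part that bears it (a point fixed in the world has none). Each returns a list of dicts, best first, with "confidence" (0 to 1); they miss things now and then, are a little off and sometimes report something else, mostly with a low value. They report only what shows in the picture. A call takes as long as a camera call. They do not tell look-alikes from the thing itself.
- bot.search_frame(camera, thing): "bbox" ([left, top, width, height] in pixels, round what is visible of it).
Readings, each from a call of its own:
- bot.read_clock(): time.
- bot.read_joint_positions(): joint angles.
- bot.read_joint_vel(): joint speeds.
- bot.read_joint_efforts(): joint torques, N m.
- bot.read_position(): TCP position.
- bot.read_tool_rot(): TCP orientation.
- bot.read_ft_force(): force on the tool from outside, world axes, zero at the start.
- bot.read_moment(): the same for the moment, N m.
- bot.read_gripper_width(): opening from 0.0 (shut) to 1.0 (fully open).
- bot.read_finger_force(): force on a finger pad.
Only numpy, scipy, OpenCV 4.12 (cv2) and the standard library are available. Lean on these libraries where they do the work, as an engineer would, in place of code of your own. Each camera call takes 0.05 s, during which the arm holds its last target. There are 200 camera calls.

TASK

Take the T-handled socket key from its wooden holder, fit it on the hexagon nut that holds the grinder's wheel, and loosen the nut with it by at least a sixth of a turn: the thread is left-handed, so it loosens clockwise as seen from above. The nut stands at an unknown angle, so feel with light pressure for the flats; do not force the key down or force the nut the tightening way, because the spindle lock slips and the wheel must not turn. Then take the key off, stand it back upright in its holder and leave it there, with the other things on the bench left where they are.

Things in the scene. Friction and masses are not known exactly. Their poses are not given: they have to be found in the camera images.
- key_bar (a point): Centre of the crossbar of the loose T-handled steel socket key (0.4 kg), on the key's upright axis (z), half-way up the bar and 105 mm above the key's bottom rim. Crossbar 110 mm long (x axis), 18 mm wide (y), 20 mm high. Below it a 14 mm round shank, 70 mm long, then the socket: 27 mm high, outside 44 mm across flats, 51 mm across corners. It stands in the holder at the start.
- key_foot (a point): Centre of the key's open bottom rim, z up the key's axis. Socket mouth: hexagon 33.6 mm across flats, 17 mm deep, roofed above, with flats facing the key's x axis (along the crossbar) and every 60 degrees from it. Key and nut must never load each other with more than 90 N, summed over their contacts.
- holder_floor (a point): Centre of the recess floor of the fixed wooden key holder: block 85 x 85 x 18 mm on the bench with a round recess 58 mm wide and 12 mm deep; this point is 6 mm above the bench and 12 mm below the block's top. The key's bottom rim stands here.
- nut_top (a point): Centre of the wheel nut's top, on the upright spindle axis. Its frame is the housing's: it does not show the nut's own angle, which can be any. Steel hexagon nut, 32 mm across flats, 20 mm high, the top 5 mm a cone narrowing to 22 mm that centres the socket. Not lined up, the key's rim stops about 5 mm below this point on the nut's corners; lined up, it drops to 17 mm below.
- wheel_nut (a joint): Turn of the nut on the spindle, rad: 0 = tight (hard stop), growing clockwise seen from above as the left-hand thread loosens, free up to 6.2. It takes about 0.22 N m all the way and stays where it is left. One sixth of a turn is 1.05.
- spindle (a joint): Turn of the spindle with the wheel, rad: 0 at the start. Its lock holds to about 0.7 N m and then slips (tightening an already tight nut does this); it must stay within 0.08 of 0.
- grinder: Fixed grinder: grey housing 200 x 240 mm (its x, y), 80 mm high, origin at the centre of its underside, under the spindle axis. On it lies a grey wheel, 150 mm wide, top 105 mm above the bench, with a 60 mm steel flange 4 mm thick, and the nut on the flange.
- boat: Bystander, leave alone: small 3D-printed green plastic boat, 50 x 30 x 42 mm. Origin at the centre of its underside.
- pen: Bystander, leave alone: black pen, 125 x 10 x 13 mm. Origin at the centre of its underside.
- spare_nut: Bystander, leave alone: spare small steel hex nut, 24 mm across flats, 14 mm high, lying on the bench; not the wheel nut. Origin at the centre of its underside.
- flange: Bystander, leave alone: loose steel washer ring, 52 mm outside, 26 mm inside, 6 mm thick. Origin at the centre of its underside.
- puck: Bystander, leave alone: black plastic specimen puck, 30 mm diameter, 18 mm high, on a corner of the grinder housing. Origin at the centre of its underside.
- rock: Bystander, leave alone: reddish-brown rock sample, 48 mm wide, 30 mm high. Origin at the centre of its underside.
Things that resemble listed ones, but are neither listed nor needed, are in the scene too. Leave any green or purple look-alike of the part that bears key_bar alone.

How it is judged:
On the way, in this order (a step that is already met when the one before it is completed fails the run):
1. the key is seated upright on the wheel nut, rim more than 12 mm below the nut's top (z of key_foot in the frame of nut_top below -0.012 m and horizontal distance between key_foot and nut_top below 0.005 m and angle between key_foot's own z axis and vertical below 0.12 rad), for 0.1 s.
2. the nut is turned clockwise by at least 1.0 rad with the key seated on it (all of step 1 and value of joint wheel_nut above 1 rad), for 0.1 s.
At the end, for the whole second after the job is handed in: The nut is loosened by at least 1.0 rad (a sixth of a turn, with a little grace), and the key stands at rest and let go in the holder's recess: rim centre within 10 mm of the recess centre and less than 4 mm above its floor, upright within 0.08 rad (value of joint wheel_nut above 1 rad and horizontal distance between key_foot and holder_floor below 0.01 m and z of key_foot in the frame of holder_floor below 0.004 m and angle between key_foot's own z axis and vertical below 0.08 rad and linear speed of key below 0.02 m/s); the robot touches nothing.
It fails at once if the key and the nut press on each other with more than 90 N in all (contact force between key and wheel_nut above 90 N).
It fails at once if the spindle lock slips: the wheel turns by more than 0.08 rad either way (value of joint spindle above 0.08 rad or value of joint spindle below -0.08 rad).
It fails at once if another thing on the bench or grinder is moved by more than 20 mm (distance of any of boat, pen, spare_nut, flange, puck, rock from where it was at the start of the episode above 0.02 m).
It also fails if it takes over 64 s, if anything falls off the work surface, if the arm or the gripper's body presses on something with over 40 N, if the wrist force passes 120 N, or if a joint passes its speed limit or range.

## Working session

There is one attempt and no reset: what is moved stays moved. The work goes in short steps, each a Python script; the robot and the scene stay as the last script left them, time stands still between calls to the robot, and variables do not carry over. Pictures are saved under pics/ and viewed, at most 10 in all, crops included, and the job is handed in when it is done.

```bash
mkdir -p pics
python3 - <<'E'
from cell import bot
import cv2,numpy as np
ims=[]
for c in ["scene","side"]:
    im=bot.camera(c); cv2.imwrite(f"pics/{c}0.png",im[:,:,::-1]); ims.append(im)
    for t in ["key_bar","grinder","wheel_nut","puck"]:
        print(c,t,[(np.round(d["bbox"]).tolist(),round(d["confidence"],2)) for d in bot.search_frame(c,t)][:4])
    k=bot.calibration(c); print(np.round(k["mtx"],1).tolist(),np.round(k["extrinsics"],4).tolist())
print(bot.calibration("wrist"),bot.read_tool_rot(),bot.read_clock())
E
```

```text
scene key_bar [([322.0, 136.0, 27.0, 61.0], 0.97), ([297.0, 180.0, 24.0, 65.0], 0.87), ([370.0, 197.0, 50.0, 62.0], 0.79), ([472.0, 209.0, 60.0, 62.0], 0.75)]
scene grinder [([132.0, 232.0, 160.0, 136.0], 0.64)]
scene wheel_nut []
scene puck [([137.0, 256.0, 14.0, 18.0], 0.81), ([368.0, 196.0, 54.0, 61.0], 0.3)]
[[535.5, 0.0, 320.8], [0.0, 535.5, 234.1], [0.0, 0.0, 1.0]] [[0.446, 0.8949, -0.0132, -0.2934], [0.5628, -0.2919, -0.7733, -0.2144], [-0.6959, 0.3375, -0.6339, 1.4383], [0.0, 0.0, 0.0, 1.0]]
side key_bar [([239.0, 163.0, 25.0, 49.0], 0.96), ([244.0, 218.0, 50.0, 57.0], 0.87), ([296.0, 178.0, 41.0, 55.0], 0.75), ([332.0, 153.0, 26.0, 41.0], 0.67)]
side grinder [([284.0, 272.0, 135.0, 130.0], 0.69)]
side wheel_nut [([336.0, 292.0, 24.0, 16.0], 0.64)]
side puck [([304.0, 350.0, 15.0, 15.0], 0.75)]
[[505.9, 0.0, 320.6], [0.0, 505.9, 231.8], [0.0, 0.0, 1.0]] [[0.9812, -0.1913, -0.0232, -0.5201], [-0.1311, -0.5741, -0.8082, 0.1878], [0.1413, 0.7961, -0.5884, 1.0178], [0.0, 0.0, 0.0, 1.0]]
{'mtx': array([[342.76330852,   0.        , 317.97335575],
       [  0.        , 342.76330852, 237.47829638],
       [  0.        ,   0.        ,   1.        ]]), 'hand_eye': array([[ 1.80314366e-04, -9.62152246e-01, -2.72512426e-01,
         6.77816102e-02],
       [ 9.99999944e-01,  2.50672857e-04, -2.23369984e-04,
        -1.64234576e-04],
       [ 2.83227400e-04, -2.72512370e-01,  9.62152237e-01,
        -1.42648901e-01],
       [ 0.00000000e+00,  0.00000000e+00,  0.00000000e+00,
         1.00000000e+00]])} [-4.95412919e-05  7.07118020e-01  7.07095539e-01 -3.06369778e-05] 0.5
```

View pics/scene0.png

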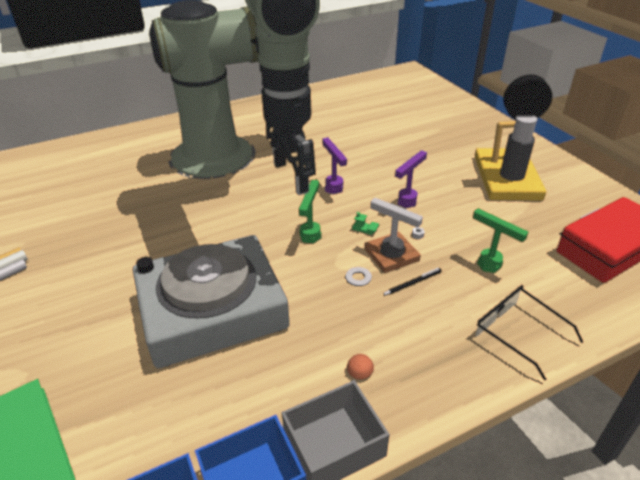

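View pics/side0.png

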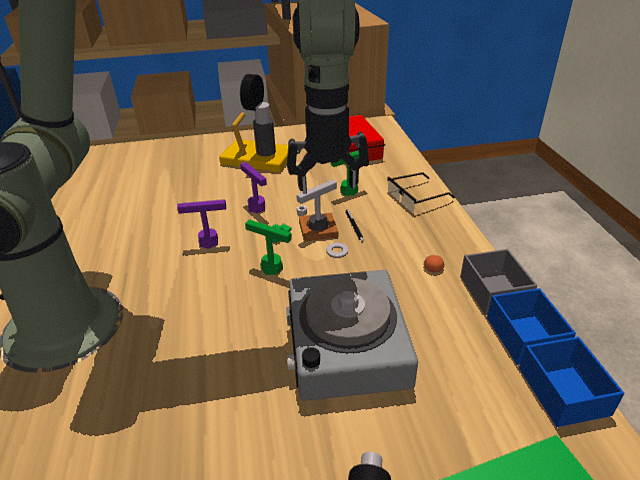

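The scene shows the steel key in the wooden holder, with its bar at scene (396,212) and side (318,193). The nut is at about scene (205,268) and side (349,302). The purple and green keys are look-alikes.

```bash
cat > h.py <<'E'
from cell import bot
import cv2,numpy as np
from scipy.spatial.transform import Rotation as R
def ray(c,uv):
    k=bot.calibration(c); K=k["mtx"]
    d=np.linalg.inv(K)@[*uv,1]
    if c=="wrist":
        q=bot.read_tool_rot(); Rt=R.from_quat(np.r_[q[1:],q[0]]).as_matrix(); H=k["hand_eye"]
        return Rt@H[:3,3]+bot.read_position(), Rt@H[:3,:3]@d
    E=k["extrinsics"]; return -E[:3,:3].T@E[:3,3], E[:3,:3].T@d
def onz(c,uv,z):
    o,d=ray(c,uv); return o+d*(z-o[2])/d[2]
def quat(yaw):  # tool down, tool y at world angle yaw (+ -> ccw from above)
    q=(R.from_euler('z',yaw)*R.from_matrix(np.array([[0,1,0],[1,0,0],[0,0,-1.]]).T*1.0)).as_quat()
    # base: tool x->world y, tool y->world x
    return np.r_[q[3],q[:3]]
E
python3 - <<'E'
from h import *
for n,s,d,z in [("bar",(396,212),(318,193),.121),("nut",(205,268),(349,302),.129)]:
    print(n,onz("scene",s,z).round(4),onz("side",d,z).round(4))
a,b=onz("scene",(374,205),.121),onz("scene",(418,218),.121); print(np.degrees(np.arctan2(*(b-a)[1::-1])),np.linalg.norm(b-a))
a,b=onz("side",(301,200),.121),onz("side",(336,186),.121); print(np.degrees(np.arctan2(*(b-a)[1::-1])),np.linalg.norm(b-a))
print(quat(0),bot.read_tool_rot())
for yaw in np.radians([-150,-90,-45,0,45,90,150]):
    print(np.degrees(yaw),[None if q is None else np.round(q[[0,4,5]],2) for q in [bot.solve_ik(p,quat(yaw)) for p in ([.55,0,.23],[.6,-.1,.23])]])
E
```

```text
bar [0.5773 0.2034 0.121 ] [0.5627 0.185  0.121 ]
nut [ 0.5703 -0.1722  0.129 ] [ 0.5458 -0.189   0.129 ]
35.22101015341475 0.09069920591688148
24.85436212734034 0.10003050483087915
[0.         0.70710678 0.70710678 0.        ] [-4.95412919e-05  7.07118020e-01  7.07095539e-01 -3.06369778e-05]
-150.0 [array([-0.13,  0.  , -2.23]), array([-0.29,  0.  , -2.38])]
-90.0 [array([-0.13,  0.  ,  3.01]), array([-0.29,  0.  ,  2.86])]
-45.0 [array([-0.13,  0.  ,  2.22]), array([-0.29,  0.  ,  2.07])]
0.0 [array([-0.13,  0.  ,  1.44]), array([-0.29,  0.  ,  1.28])]
45.0 [array([-0.13,  0.  ,  0.65]), array([-0.29,  0.  ,  0.5 ])]
90.0 [array([-0.13,  0.  , -0.13]), array([-0.29,  0.  , -0.29])]
150.0 [array([-0.13,  0.  , -1.18]), array([-0.29,  0.  , -1.33])]
```

```bash
cat >> h.py <<'E'
def tri(s,d):
    A=np.zeros((3,3));b=np.zeros(3)
    for c,uv in (("scene",s),("side",d)):
        o,v=ray(c,uv);v=v/np.linalg.norm(v);P=np.eye(3)-np.outer(v,v);A+=P;b+=P@o
    return np.linalg.solve(A,b)
E
python3 - <<'E'
from h import *
k=tri((396,212),(318,193));n=tri((205,268),(349,302));print(k,n)
bot.move_pose([n[0],n[1],.33],quat(np.radians(120)))
a=bot.camera("wrist");print("nut view",bot.read_position(),bot.search_frame("wrist","wheel_nut")[:2])
np.savez("nutview.npz",a=a,p=bot.read_position(),q=bot.read_tool_rot())
bot.move_pose([k[0],k[1],.30],quat(np.radians(120)))
b=bot.camera("wrist");print(bot.read_position(),bot.search_frame("wrist","key_bar")[:3])
cv2.imwrite("pics/nut1.png",a[:,:,::-1]);cv2.imwrite("pics/key1.png",b[:,:,::-1]);print(bot.read_clock())
E
```

```text
[0.56611177 0.21072846 0.10786167] [ 0.55037223 -0.16933283  0.11035891]
nut view [ 0.55033191 -0.16909136  0.32984623] [{'bbox': [300.4, 185.5, 33.6, 40.5], 'confidence': 0.98}]
[0.56661184 0.20945956 0.30014384] [{'bbox': [204.9, 0.0, 123.2, 65.9], 'confidence': 0.98}, {'bbox': [357.2, 306.0, 53.3, 93.3], 'confidence': 0.94}, {'bbox': [448.6, 130.0, 128.9, 42.4], 'confidence': 0.92}]
4.175
```

View pics/nut1.png

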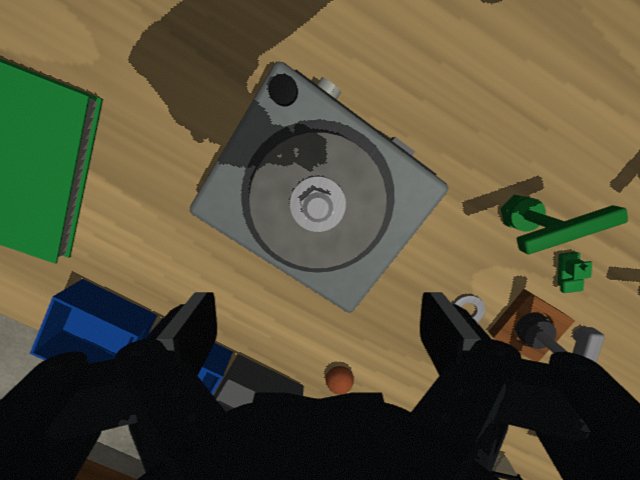

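View pics/key1.png

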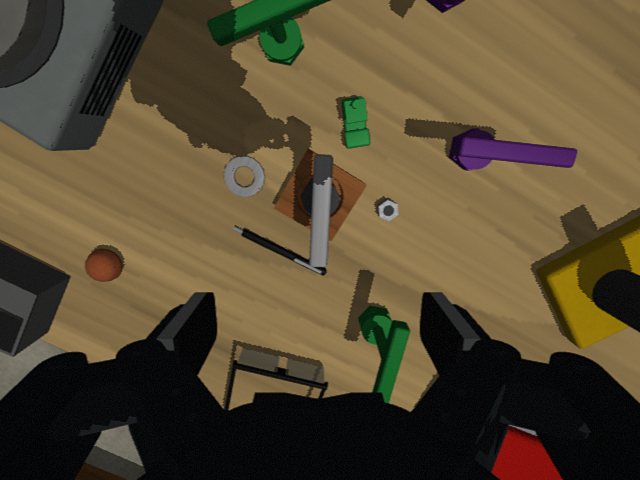

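The nut top is at wrist (317,207). The key bar's top face runs from (323,157) to (318,270), and the holder's corners are about (311,150), (366,187), (330,240) and (275,205).

Run:
```python
from h import *
b=cv2.imread("pics/key1.png")
A,B=onz("wrist",(323,157),.121),onz("wrist",(318,270),.121)
print("bar",A,B,(A+B)/2,np.linalg.norm(A-B),np.degrees(np.arctan2(*(A-B)[1::-1])))
for uv in [(311,150),(366,187),(330,240),(275,205),(320,195.5)]: print(onz("wrist",uv,.018))
n=np.load("nutview.npz"); 
bot.read_position=lambda:n["p"]; bot.read_tool_rot=lambda:n["q"]
print("nut",onz("wrist",(317,207),.129))
a=n["a"][170:240,280:355,::-1]
c1=cv2.resize(a,None,fx=5.5,fy=5.5,interpolation=cv2.INTER_CUBIC)
c2=cv2.resize(b[135:285,260:380],(308,385),interpolation=cv2.INTER_CUBIC)
cv2.imwrite("pics/crop1.png",np.hstack([c1,c2])); print(c1.shape)
```

```text
bar [0.51687717 0.18483079 0.121     ] [0.61481805 0.23585023 0.121     ] [0.56584761 0.21034051 0.121     ] 0.11043278173665712 -152.48405884446362
[0.52020847 0.17165481 0.018     ]
[0.52488231 0.25247026 0.018     ]
[0.60586923 0.24844557 0.018     ]
[0.60085712 0.16550582 0.018     ]
[0.56236158 0.20845297 0.018     ]
nut [ 0.54701044 -0.17334066  0.129     ]
(385, 412, 3)
```

View pics/crop1.png

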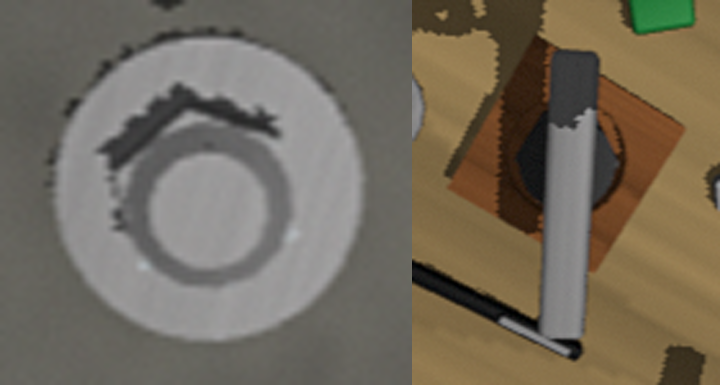

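The zoom shows nut corners at about 18° mod 60 in the image. The flats' normals are therefore at about 12° mod 60 in the world, with the bar at 27.5°.

Run:
```python
from h import *
r=np.radians
K=np.array([.5658,.2103]);N=np.array([.547,-.1733])
f=lambda:(np.round(bot.read_position(),4),np.round(bot.read_ft_force(),1),np.round(bot.read_moment(),2))
bot.move_pose([*K,.16],quat(r(117.5)))
bot.move_linear([*K,.092],speed=.08)
print(f()); bot.set_gripper(0.0,80); print("grip",bot.read_gripper_width(),bot.read_finger_force(),f())
bot.move_linear([*K,.25],speed=.12)
print("lift",bot.read_gripper_width(),f())
cv2.imwrite("pics/side_lift.png",bot.camera("side")[:,:,::-1])
bot.move_pose([*N,.25],quat(r(102)))
bot.move_linear([*N,.22],speed=.05)
bot.wait(.3);print("above",f())
cv2.imwrite("pics/side_nut.png",cv2.resize(bot.camera("side")[180:340,270:430,::-1],(480,480)))
cv2.imwrite("pics/sc_nut.png",cv2.resize(bot.camera("scene")[160:320,130:290,::-1],(480,480)))
cv2.imwrite("pics/both.png",np.hstack([cv2.imread("pics/side_nut.png"),cv2.imread("pics/sc_nut.png")])[:, 80:880])
print(bot.read_clock())
```

```text
(array([0.5663, 0.2104, 0.0925]), array([-0.6, -0.2,  0.3]), array([ 0.04,  0.03, -0.02]))
grip 0.19909236667743294 78.59758973121643 (array([0.5657, 0.2107, 0.0923]), array([-0.7,  1.7,  2.7]), array([ 0.25,  0.24, -0.  ]))
lift 0.19649093652579297 (array([0.5653, 0.2102, 0.2491]), array([ 0.9,  0.2, -3.6]), array([-0.01, -0.02,  0.01]))
above (array([ 0.5472, -0.1734,  0.2203]), array([-0.5, -0.2, -3.7]), array([-0.  ,  0.02,  0.03]))
10.525
```

View pics/both.png

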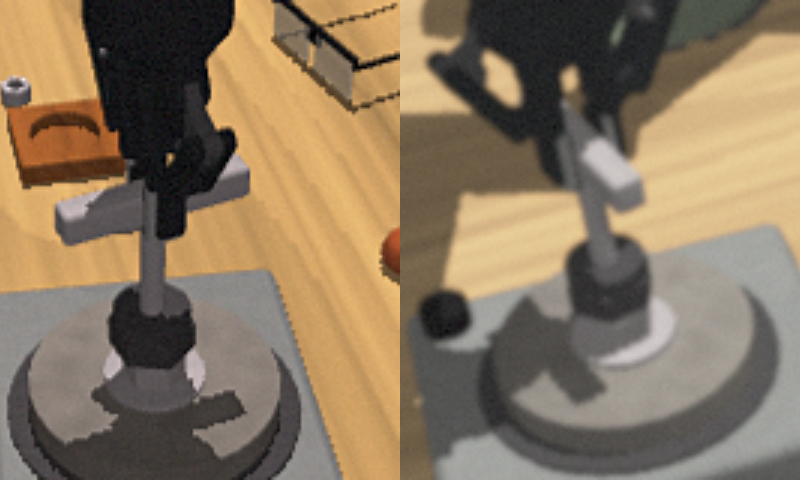

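The key hangs upright above the nut and is centred to within a few mm, so I'm descending gently.

Run:
```python
from h import *
f=lambda:(np.round(bot.read_position(),4),np.round(bot.read_ft_force(),1),np.round(bot.read_moment(),2))
p=bot.read_position()
for z in (.212,.206,.200,.197):
    hit=bot.move_linear([.547,-.1733,z],speed=.012,until_force=8)
    print(z,hit,f())
    if hit: break
print(bot.read_clock())
```

```text
0.212 False (array([ 0.547 , -0.1733,  0.212 ]), array([ 0.3, -0.1, -4.5]), array([-0.05,  0.  , -0.03]))
0.206 True (array([ 0.5478, -0.1732,  0.2099]), array([-0.2, -0.1,  4.5]), array([ 0.13, -0.14, -0.03]))
11.6917
```

Run:
```python
from h import *
r=np.radians
f=lambda:(np.round(bot.read_position(),4),np.round(bot.read_ft_force(),1),np.round(bot.read_moment(),2))
N=[.547,-.1733]
for o in (-5,5,-10,10,-15,15,-20,20,-25,25,30):
    bot.move_linear([*N,.2125],speed=.03)
    bot.move_pose([*N,.2125],quat(r(102+o)))
    hit=bot.move_linear([*N,.205],speed=.015,until_force=9)
    print(o,hit,f())
    if not hit or bot.read_position()[2]<.2075: break
print(bot.read_clock())
```

```text
-5 True (array([ 0.5477, -0.1731,  0.2099]), array([-0.5,  0.3,  4.9]), array([0.21, 0.02, 0.02]))
5 True (array([ 0.5478, -0.1731,  0.2099]), array([-0.1,  0.8,  4.1]), array([ 0.2 , -0.08,  0.04]))
-10 True (array([ 0.5476, -0.1731,  0.2099]), array([-0.6,  0.8,  4.3]), array([0.18, 0.05, 0.05]))
10 True (array([ 0.5478, -0.1731,  0.2099]), array([-1.4,  0.2,  3.2]), array([ 0.18, -0.08, -0.01]))
-15 True (array([ 0.5475, -0.1732,  0.2099]), array([-0.3,  0.1,  4.3]), array([ 0.12,  0.04, -0.01]))
15 True (array([ 0.5479, -0.173 ,  0.2099]), array([ 0.5, -0.2,  4.3]), array([ 0.14, -0.06, -0.01]))
-20 True (array([ 0.5474, -0.1732,  0.2099]), array([-0.7,  0.7,  4.6]), array([0.12, 0.04, 0.05]))
20 True (array([ 0.5479, -0.173 ,  0.2099]), array([0.1, 0.1, 2.9]), array([ 0.17, -0.12,  0.01]))
-25 True (array([ 0.5474, -0.1733,  0.2099]), array([-1.3,  0.6,  4.7]), array([ 0.07,  0.08, -0.02]))
25 True (array([ 0.548 , -0.1729,  0.21  ]), array([1.2, 0. , 3.7]), array([ 0.22, -0.12, -0.02]))
30 True (array([ 0.5479, -0.1728,  0.2099]), array([-0.2,  0.4,  2.7]), array([ 0.22, -0.12,  0.01]))
24.225
```

The moments put the contact on the key's +y side, so the key is off-centre by about 1–3 mm. I'll centre it using the measured moments.

Run:
```python
from h import *
r=np.radians
N=np.array([.547,-.1723]); done=False
bot.move_linear([*N,.2115],speed=.05)
bot.move_pose([*N,.2115],quat(r(102)))
for i in range(7):
    F0,M0=bot.read_ft_force(),bot.read_moment()
    hit=bot.move_linear([*N,.205],speed=.015,until_force=9)
    F,M=bot.read_ft_force()-F0,bot.read_moment()-M0
    z=bot.read_position()[2]; c=np.array([-M[1],M[0]])/max(F[2],3)
    print(N,hit,z.round(4),F.round(1),M.round(3),"contact mm",(c*1e3).round(1),bot.read_position().round(4))
    if not hit or z<.2075: done=True;break
    m=np.linalg.norm(c)
    if m<.006: break
    N=N+.001*c/m
    bot.move_linear([*N,.2115],speed=.02)
print(done,bot.read_clock())
```

```text
[ 0.547  -0.1723] True 0.2098 [-1.9 -1.1  9.4] [-0.136  0.271 -0.047] contact mm [-29.  -14.5] [ 0.5475 -0.1724  0.2098]
[ 0.54610609 -0.17274825] True 0.2099 [-1.1 -1.   4.9] [ 0.092  0.149 -0.043] contact mm [-30.5  18.9] [ 0.5473 -0.1729  0.2099]
[ 0.54525558 -0.1722223 ] True 0.2099 [-1.3 -0.   3.7] [-0.09   0.259  0.076] contact mm [-69.9 -24.4] [ 0.5466 -0.1722  0.2099]
[ 0.54431134 -0.17255156] True 0.2102 [-0.9 -0.7  2.6] [-0.202  0.308 -0.054] contact mm [-102.7  -67.4] [ 0.5458 -0.1724  0.2102]
[ 0.54347539 -0.17310036] True 0.211 [-2.3 -0.4  3.8] [-0.243  0.851 -0.028] contact mm [-221.7  -63.2] [ 0.5448 -0.1728  0.211 ]
[ 0.54251372 -0.1733746 ] True 0.211 [-3.3 -2.2  3. ] [-0.262  1.031  0.025] contact mm [-343.7  -87.4] [ 0.5441 -0.1731  0.211 ]
[ 0.54154459 -0.17362113] True 0.211 [-3.2  0.3  4.5] [-0.061  1.13  -0.007] contact mm [-253.1  -13.6] [ 0.5435 -0.1733  0.211 ]
False 29.1667
```

The moment signal is ambiguous. I'll probe the cone sideways instead, touching each side and taking the midpoints.

Run:
```python
from h import *
r=np.radians
z0=.2113
bot.move_linear([.5415,-.1736,.216],speed=.05)
bot.move_linear([.5475,-.1728,.216],speed=.05)
bot.move_linear([.5475,-.1728,z0],speed=.03)
print(bot.read_position().round(4),bot.read_ft_force().round(1))
C=np.array([.5475,-.1728])
for ax in (1,0):
    e=[]
    for s in (1,-1):
        t=C.copy();t[ax]+=s*.006
        h=bot.move_linear([*t,z0],speed=.012,until_force=4)
        p=bot.read_position();e.append(p[ax]);print(ax,s,h,p.round(4),bot.read_ft_force().round(1))
        bot.move_linear([*C,z0],speed=.03)
    C[ax]=np.mean(e); bot.move_linear([*C,z0],speed=.03)
print(C)
for o in (0,-5,5):
    if o: bot.move_linear([*C,.2113],speed=.03); bot.move_pose([*C,.2113],quat(r(102+o)))
    hit=bot.move_linear([*C,.205],speed=.015,until_force=9)
    p=bot.read_position();print(o,hit,p.round(4),bot.read_ft_force().round(1),bot.read_moment().round(2))
    if not hit or p[2]<.2075: break
print(bot.read_clock())
```

```text
[ 0.5471 -0.1727  0.2108] [ 0.2  0.6 -4.5]
1 1 True [ 0.5474 -0.1685  0.2113] [ 1.3 -0.2  2.1]
1 -1 True [ 0.5471 -0.1758  0.2105] [-0.   0.7  2.8]
0 1 True [ 0.551  -0.172   0.2103] [-0.8 -1.9  1.4]
0 -1 True [ 0.5438 -0.1722  0.2116] [ 0.4 -0.3  2.1]
[ 0.54739599 -0.17210868]
0 False [ 0.5474 -0.1723  0.2047] [ 1.9 -1.  -5.4] [-0.36 -0.35 -0.01]
34.1417
```

Dropped in: the midpoint centring worked. Next I seat the key and turn it clockwise.

Run:
```python
from h import *
r=np.radians
C=[.5474,-.1721]
h=bot.move_linear([*C,.1995],speed=.015,until_force=12)
print(h,bot.read_position().round(4),bot.read_ft_force().round(1))
if bot.read_position()[2]<.202:
    z=max(.1995,bot.read_position()[2]+ (.0005 if h else 0))
    for o in range(-8,-85,-8):
        bot.move_pose([*C,z],quat(r(102+o)))
        F=bot.read_ft_force();M=bot.read_moment()
        print(o,bot.read_position().round(4),F.round(1),M.round(2))
        if np.linalg.norm(F)>30: break
    bot.wait(.15)
cv2.imwrite("pics/turned.png",np.hstack([cv2.resize(bot.camera(c)[y:y+160,x:x+133,::-1],(399,480)) for c,x,y in(("side",280,180),("scene",140,160))]))
print(bot.read_clock())
```

```text
False [ 0.5474 -0.1722  0.1993] [ 1.1 -1.8 -5.3]
-8 [ 0.5482 -0.1718  0.1996] [ 3.9  0.3 -5.9] [-0.14 -1.19 -0.03]
-16 [ 0.548  -0.172   0.1997] [ 4.8  0.1 -5.8] [ 0.07 -1.33  0.02]
-24 [ 0.5478 -0.1721  0.1997] [ 4.6  0.7 -4.8] [ 0.01 -1.48 -0.01]
-32 [ 0.5477 -0.1722  0.1997] [ 5.   0.5 -4.2] [ 0.1  -1.46 -0.01]
-40 [ 0.5476 -0.1722  0.1997] [ 5.2 -0.7 -3.1] [-0.04 -1.48 -0.08]
-48 [ 0.5475 -0.1723  0.1997] [ 5.8 -0.7 -3.2] [-0.12 -1.35 -0.09]
-56 [ 0.5474 -0.1723  0.1996] [ 3.8 -0.1 -2.5] [-0.2  -1.24 -0.1 ]
-64 [ 0.5473 -0.1723  0.1996] [ 3.7 -1.  -2.2] [-0.27 -1.18 -0.02]
-72 [ 0.5472 -0.1723  0.1995] [ 3.7 -1.  -2.3] [-0.38 -1.08 -0.01]
-80 [ 0.5471 -0.1723  0.1994] [ 3.5 -1.5 -2.4] [-0.43 -1.   -0.  ]
37.5083
```

View pics/turned.png

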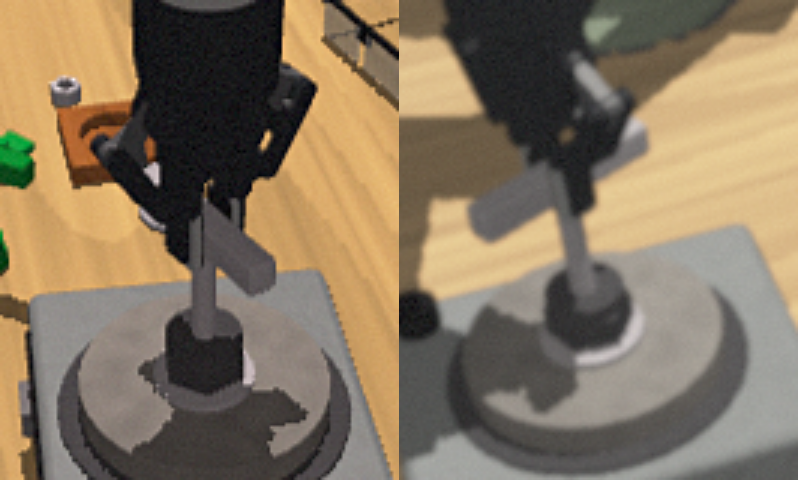

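Run:
```python
from h import *
r=np.radians
f=lambda:(bot.read_position().round(4),bot.read_ft_force().round(1),bot.read_moment().round(2))
C=[.5474,-.1721];H=[.5646,.2102]
for o in (-88,-94): bot.move_pose([*C,.1995],quat(r(102+o)));print(f())
bot.wait(.2)
print("lift",bot.move_linear([*C,.215],speed=.04,until_force=25),f())
bot.move_linear([*C,.255],speed=.12);bot.wait(.2);print(f(),bot.read_gripper_width())
bot.move_pose([*H,.255],quat(r(117.5)))
bot.move_linear([*H,.115],speed=.12);bot.wait(.2);print(f())
h=bot.move_linear([*H,.0905],speed=.025,until_force=8)
print("down",h,f(),bot.read_clock())
cv2.imwrite("pics/placed.png",np.hstack([cv2.resize(bot.camera(c)[y:y+160,x:x+133,::-1],(399,480)) for c,x,y in(("side",250,120),("scene",330,130))]))
```

```text
(array([ 0.5471, -0.1722,  0.1994]), array([ 3.2, -1.8, -2.6]), array([-0.57, -0.69, -0.02]))
(array([ 0.5471, -0.1722,  0.1993]), array([ 2.7, -1.3, -3.2]), array([-0.51, -0.71, -0.01]))
lift False (array([ 0.5469, -0.1716,  0.2151]), array([-0. , -0.4, -5.3]), array([-0.03, -0.01,  0.01]))
(array([ 0.5468, -0.1718,  0.2539]), array([-0.4, -0.2, -4. ]), array([-0.01, -0.02,  0.02])) 0.19658236556093858
(array([0.5651, 0.2103, 0.1157]), array([-0.4, -0.9, -3.8]), array([-0.01, -0.01, -0.  ]))
down True (array([0.5643, 0.2103, 0.0922]), array([-0.3,  0.2,  3.8]), array([-0.04,  0.02,  0.02])) 43.225
```

View pics/placed.png

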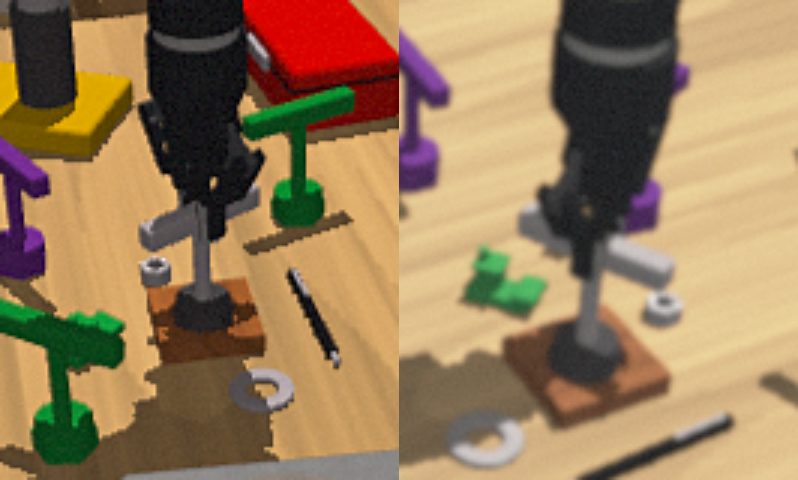

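It is back at the grasp height with the rim in the recess, so I'm releasing the key.

Run:
```python
from h import *
p=bot.read_position()
bot.set_gripper(1.0)
bot.move_linear([p[0],p[1],.2],speed=.08)
bot.move_pose([.547,-.1,.33],quat(np.radians(120)))
bot.wait(.5); print(bot.read_ft_force().round(1),bot.read_clock())
a=np.hstack([cv2.resize(bot.camera(c)[y:y+130,x:x+130,::-1],(400,400)) for c,x,y in(("side",250,150),("scene",330,150))])
cv2.imwrite("pics/end.png",a)
```

```text
[-0.6 -0.4  0.8] 47.2917
```

View pics/end.png

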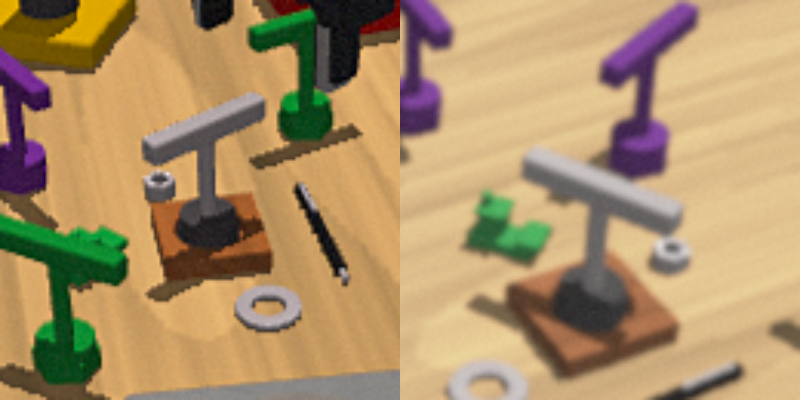

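The key stands upright in its holder and the gripper is clear of it, so I'm handing in the job.

```bash
python3 -c "
from cell import bot
print(bot.close_job())"
```

```text
the job is handed in; nothing more can be done
None
```

The job is handed in, result not reported: I turned the seated key about 94° clockwise, which should put the nut at least 83° (1.4 rad) loose, though I didn't check its angle directly; the key is back upright in its holder, and the bystanders near the holder look undisturbed.

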